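# Draw the rolling pin out of the box with the narrow mouth

## Robot

A 6-joint arm with a two-finger parallel gripper is mounted at the origin on a cart in front of the work surface, level with it; the furniture and walls round the work are solid. World frame = base frame: x ahead of the robot, y to its left, z up, the work surface at z = 0. Lengths are in m, angles in degrees, forces in N, time in s.
With the tool pointing down it reaches from about 0.4 to 0.825 m from the base axis. Payload 7 kg.
Tool frame: the origin (TCP) lies midway between the tips of the shut fingers; the grasp point (between the pads) lies 19 mm behind it; z points along the fingers, y is the line along which they close (so a half turn about z gives the same grasp; the last joint's range is limited). The gripper opens to 88 mm and grips with 3 to 60 N. Pads are 19 mm wide; open, the fingers measure 130 mm over their backs; the gripper's body (78 mm by 193 mm) begins 47 mm behind the grasp point.
Start: joints at [-58.379, 20.546, 0.682, 0, -70.136, -16.507], TCP at [0.176, -0.652, 0.201] pointing down, gripper open.
Joint ranges: [-176.03, 176.03], [-82.01, 121.73], [-58.28, 71.71], [-173.87, 95.51], [-174.79, -0.11], [-173.66, 173.66]. Speed limits (degrees/s): [136.94, 136.94, 172.46, 180, 180, 180].

## Interface

Orientations are given as [roll, pitch, yaw] about the fixed x, y, z axes, in that order (R = Rz(yaw) Ry(pitch) Rx(roll)).
In Python, from plant import ctrl gives the robot as it stands. The module is installed in compiled form; this text tells all that it offers.
- The arm moves only by the tool play_rows, never from a script. Its argument "commands" is a list that holds one entry, the list of rows, each a list of 7 numbers: the turn, a rotation vector about the tool's x, y, z in rad, then the shift along the tool's x, y, z in cm, then the finger opening in cm, from 0 to 8.76. In form: [[[ax, ay, az, x, y, z, grip], ...]]. A call has 1 to 8 rows; each row is the pose to reach, as a shift and turn from the pose commanded when the call began, along the tool's axes at that moment; what a row does not reach only later rows make up. A row lasts 1/12 s, in which the tool goes at most 41.7 mm and 7.16 degrees, less where a joint would pass 70% of its speed; a pose out of reach is approached as far as the arm can. A call with a gripper value outside its range is refused whole. The fingers move at their own pace and stop on an object; the grip force is fixed at half the most. Time passes only in rows, so rows that repeat a pose let the fingers close. It gives the time, the measured TCP pose, the force, the opening and the grip force at its end, in the units of the state.
- ctrl.get_obs(): the state, without advancing time (a new reading comes with each control period).
- ctrl.snapshot(name): name is "scene" or "top" or "wrist"; returns a dict with "color" (400x640x3 uint8, red, green, blue), "camera_matrix" (3x3 intrinsics, pixels), "k1" (the pictures are not rectified: a ray, as slopes to the right and down, at radius r is drawn at 1 + k1 r^2 times it, then the intrinsics apply), "origin" and "rotation" of the camera in the world; the wrist camera has in their place "hand_eye" (4x4, takes a point from camera to tool coordinates, whose origin is the TCP and whose axes are the flange's). Camera axes: x right, y down, z forward; pixel columns grow to the right and rows downward; lengths in m; the calibration is good to about 2 mm. A picture is of the moment at which its call begins: read the wrist's pose just before it. There is no depth.
- ctrl.close_job(): hands the job in; it is judged then, once.
Trained networks look in a picture, given as the dict that the camera call returned (one of the last four; its "shot" number tells which), for a name from the list of things; names that differ only in an ending like _2 or _b are one class to them, and where a whole thing is asked for, a point or a joint stands for the part that bears it (a point fixed in the world has none). Each returns a list of dicts, best first, with "conf" (0 to 1); they miss things now and then, are a little off and sometimes report something else, mostly with a low value. They report only what shows in the picture. A call takes as long as a camera call.
- ctrl.find_in(picture, name): "bbox" ([left, top, width, height] in pixels, round what is visible of it).
The state is a dict: "clock": time; "joint_pos": joint angles; "qvel": joint speeds; "tau": joint torques, N m; "tool_pos": TCP position; "orientation": TCP orientation; "force": force on the tool from outside, world axes, zero at the start; "moment": the same for the moment, N m; "opening": finger opening in m; "gripper_force": force on a finger pad.
Only numpy, scipy, OpenCV 4.12 (cv2) and the standard library are available. Lean on these libraries where they do the work, as an engineer would, in place of code of your own. Each camera call takes 0.05 s, during which the arm holds its last target. There are 200 camera calls.

## Task

Take the rolling pin out of the white storage box: it is longer than the opening and lies with its ends under both covers, so push it back under the long cover until its other end is free of the short cover, tilt that end up and draw the pin out slantwise. Do not force it against the box, and leave the mug, the jar and the apple alone. Finish while still holding the pin in the gripper, level and still over the box, with at least a hand's breadth (80 mm) of air between it and the covers.

Things in the scene. Friction and masses are not known exactly. Their poses are not given: they have to be found in the camera images.
- box: White storage box with a grey floor, fixed, 180 (x) x 360 (y) x 74 mm high. Origin: centre of its underside, on the worktop; +y along its length to the end with the long cover (robot's left). Inside floor at z 12, inside x -82..82, y -172..172 mm. Covers at both ends leave a mouth at y -140..72 (212 mm), open above over the full width; side walls there are only 45 mm high.
- long_edge (a point): Middle of the long cover's edge at the mouth, on its top face, box frame (0, 72, 74) mm. The long cover spans y +72 to +180 mm; it is flat, 6 mm thick: underside at z 68, top at z 74 mm.
- short_edge (a point): Middle of the short cover's edge at the mouth, on its top face, box frame (0, -140, 74) mm. The short cover spans y -180 to -140 mm; underside at z 68, top at z 74 mm.
- pin: Loose plain wooden rolling pin, no handles, 260 mm long, about 80 to 170 g: 26 mm thick over the middle 150 mm, tapering to 18 mm at its flat ends. Origin: its middle, on its axis; y axis along the pin. It lies on the box's inside floor (axis 25 mm above the worktop), y nearly along the box's +y, right end 10 to 28 mm under the short cover, left end under the long one. It is round and may roll.
- pin_left (a point): Centre of the pin's end face on the side of the long cover (+130 mm along the pin's y axis).
- pin_right (a point): Centre of the pin's end face on the side of the short cover (-130 mm along the pin's y axis).
- mug: Bystander: grey-green mug, 76 x 108 x 90 mm, standing left of the box. Origin: centre of its underside.
- jar: Bystander: jar with a dark lid, 64 mm across, 99 mm high, standing left of the box. Origin: centre of its underside.
- apple: Bystander: green apple, 75 mm across, 69 mm high, left of the box. Origin: centre of its underside.

How it is judged:
By the outcome, as a careful person would: the job done as asked, in the order asked, and still so for the second after the job is handed in, while the arm keeps its last pose, push and grip.
It also fails if it takes over 51 s, if anything falls off the work surface, if the arm or the gripper's body presses on something with over 40 N, if the wrist force passes 120 N, or if a joint passes its speed limit or range.

## Working session

There is one attempt and no reset: what is moved stays moved. The work goes in short steps, Python scripts to look and compute and a tool call to move; the robot and the scene stay as the last step left them, time stands still between calls to the robot, and variables do not carry over. Pictures are saved under pics/ and viewed, at most 10 in all, crops included, and the job is handed in when it is done.

Besides the shell and the picture viewer there is one more tool, called by a JSON object that holds its "method" and its "body". play_rows: Moves the arm, as the interface text tells. Its arguments: {"type":"object","properties":{"commands":{"type":"array","items":{"type":"array","items":{"type":"array","items":{"type":"number"}}}}},"required":["commands"]}

```bash
mkdir -p pics; python3 - <<'E'
from plant import ctrl
import cv2,numpy as np
o=ctrl.get_obs();print(o)
for n in("scene","top"):
    p=ctrl.snapshot(n);cv2.imwrite(f"pics/{n}0.png",p["color"][:,:,::-1])
    print(n,p["camera_matrix"].tolist(),p["k1"],p["origin"],p["rotation"])
    for t in("box","pin","mug","jar","apple","long_edge","short_edge","pin_left","pin_right"):
        try: print(t,[(d["bbox"],round(d["conf"],2)) for d in ctrl.find_in(p,t)[:2]])
        except Exception as e: print(t,e)
E
```

```text
{'clock': 0.0, 'joint_pos': array([-5.83783518e+01,  2.05901738e+01,  6.33658383e-01, -2.02069818e-02,
       -7.01352806e+01, -1.65072356e+01]), 'qvel': array([ 0.06038484, -0.05463235, -0.06019581, -0.07259175, -0.03246346,
       -0.01638706]), 'tau': array([ 7.59967352e-04, -5.82717168e+01,  2.93048912e+01,  6.99686229e+00,
        6.63730607e-03, -1.76099911e-04]), 'tool_pos': array([ 0.17584131, -0.65114449,  0.2000358 ]), 'orientation': array([ 1.79906590e+02, -7.87216079e-03, -1.64892463e+02]), 'force': array([-0.5827698 , -0.42158137, -0.27801665]), 'moment': array([ 0.03376004, -0.00618758, -0.03360744]), 'gripper_force': 0.0, 'opening': 0.0873385314808644}
scene [[467.94868282587595, 0.0, 318.18240397833534], [0.0, 467.94868282587595, 204.72088214244067], [0.0, 0.0, 1.0]] 0.0176252027550494 [-0.29665479  0.51718786  1.05447248] [-134.48763806   -0.28357785 -120.11453924]
box [([299.1, 149.1, 108.1, 94.9], 0.57)]
pin [([351.9, 173.4, 42.6, 31.8], 0.73)]
mug [([228.5, 257.5, 45.0, 40.7], 0.95)]
jar [([202.9, 214.8, 30.0, 39.2], 0.93)]
apple []
long_edge [([299.0, 151.1, 111.5, 96.0], 0.89)]
short_edge [([302.4, 150.7, 107.4, 97.9], 0.72)]
pin_left [([352.3, 174.4, 46.1, 25.3], 0.68)]
pin_right [([351.4, 175.9, 43.7, 29.2], 0.56)]
top [[454.13152461014874, 0.0, 313.50287526510493], [0.0, 454.13152461014874, 195.38614268254568], [0.0, 0.0, 1.0]] -0.1262864173523093 [0.32382855 0.04355074 1.17001194] [-168.24656184    0.29802114  -90.59154391]
box [([317.8, 143.0, 152.8, 99.5], 0.94)]
pin [([366.4, 176.2, 82.5, 24.6], 0.72)]
mug [([194.7, 225.6, 44.0, 32.9], 0.67)]
jar [([193.6, 156.2, 33.0, 31.9], 0.84), ([315.1, 146.0, 157.1, 95.6], 0.58)]
apple [([184.1, 194.4, 34.9, 29.0], 0.77)]
long_edge []
short_edge [([315.6, 141.8, 157.0, 101.3], 0.71)]
pin_left [([363.2, 177.4, 86.3, 22.7], 0.68)]
pin_right [([365.4, 179.3, 82.8, 21.6], 0.68)]
```

```bash
python3 - <<'E'
import cv2
a=cv2.imread("pics/top0.png")[120:260,300:490];b=cv2.imread("pics/scene0.png")[130:270,280:430]
a=cv2.resize(a,None,fx=4,fy=4,interpolation=2);cv2.imwrite("pics/topc.png",a)
b=cv2.resize(b,None,fx=4,fy=4,interpolation=2);cv2.imwrite("pics/scenec.png",b)
E
```

```text
(no output)
```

View pics/topc.png

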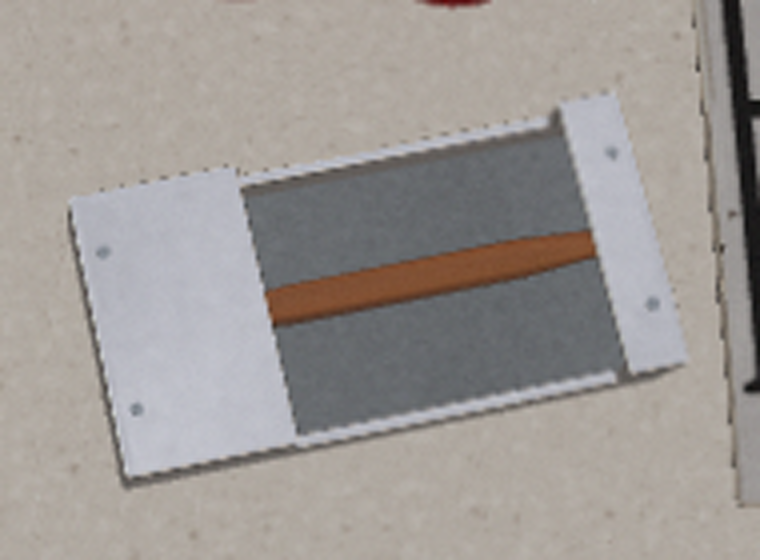

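View pics/scenec.png

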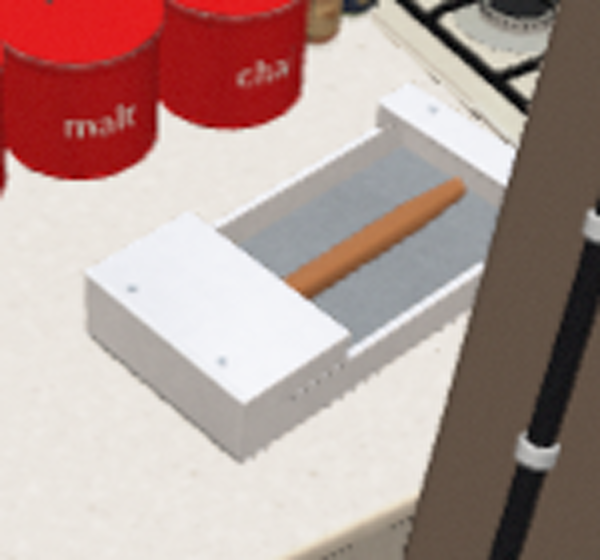

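The top crop shows the box's cover corners clearly: long edge at (238,168)–(297,440), short edge at (558,104)–(632,373), with the pin between them. In the scene crop the pin's right end is visible at about (460,188). I'll fit the box and pin from both views.

```bash
cat > h.py <<'E'
import numpy as np,cv2
from scipy.spatial.transform import Rotation as R
from scipy.optimize import least_squares
CAM={"scene":(467.94868,318.1824,204.72088,0.0176252,[-0.29665479,0.51718786,1.05447248],[-134.48763806,-0.28357785,-120.11453924]),
"top":(454.13152,313.502875,195.38614,-0.12628642,[0.32382855,0.04355074,1.17001194],[-168.24656184,0.29802114,-90.59154391])}
def projc(P,f,cx,cy,k1,o,M):
    c=(np.atleast_2d(P)-o)@M; s=c[:,:2]/c[:,2:]; s=s*(1+k1*(s**2).sum(1,keepdims=True)); return s*f+[cx,cy]
def proj(P,n):
    f,cx,cy,k,o,e=CAM[n]; return projc(P,f,cx,cy,k,np.array(o),R.from_euler("xyz",e,degrees=True).as_matrix())
def rayc(px,f,cx,cy,k1,o,M):
    d=(np.array(px)-[cx,cy])/f; s=d.copy()
    for _ in range(10): s=d/(1+k1*(s@s))
    return np.array(o),M@np.r_[s,1]
def hit(px,n,z):
    f,cx,cy,k,o,e=CAM[n]; o,d=rayc(px,f,cx,cy,k,o,R.from_euler("xyz",e,degrees=True).as_matrix()); return o+d*(z-o[2])/d[2]
E
python3 - <<'E'
from h import *
C={"Lo+":(90,180),"Lo-":(-90,180),"Li+":(90,72),"Li-":(-90,72),"Si+":(90,-140),"Si-":(-90,-140),"So+":(90,-180),"So-":(-90,-180)}
T={"Lo+":(72,200),"Lo-":(125,475),"Li+":(238,168),"Li-":(297,440),"Si+":(558,104),"Si-":(632,373),"So+":(615,95),"So-":(687,360)}
S={"Lo+":(90,275),"Lo-":(243,403),"Li+":(188,213),"Li-":(352,332),"Si+":(380,105),"So+":(408,83)}
T={k:np.array(v)/4+[300,120] for k,v in T.items()};S={k:np.array(v)/4+[280,130] for k,v in S.items()}
def world(p,k): 
    a=p[3];x,y=np.array(C[k])/1000; return [p[0]+x*np.cos(a)-y*np.sin(a),p[1]+x*np.sin(a)+y*np.cos(a),p[2]]
def f(p,v): return np.concatenate([(proj(world(p,k),n)[0]-d[k]) for n,d in v for k in d])
for v in([("top",T),("scene",S)],):
    r=least_squares(lambda p:f(p,v),[.5,-.1,.074,0],loss="soft_l1");p=r.x
    print(p[:3],np.degrees(p[3]));print(f(p,v).reshape(-1,2).round(1).tolist())
a=p[3];B=lambda w:((w[0]-p[0])*np.cos(a)+(w[1]-p[1])*np.sin(a),-(w[0]-p[0])*np.sin(a)+(w[1]-p[1])*np.cos(a))
for n,px in(("top",(270,307)),("top",(430,272)),("top",(595,244))):
    w=hit(np.array(px)/4+[300,120],n,.025);print(n,w,np.array(B(w))*1000)
for px in((310,283),(460,188)):
    w=hit(np.array(px)/4+[280,130],"scene",.025);print("scene",w,np.array(B(w))*1000)
E
```

```text
[ 0.56650044 -0.1563821   0.06447016] 10.602039422066355
[[-0.9, -1.1], [0.3, 0.2], [-0.5, -1.1], [0.4, 0.3], [-0.3, -0.3], [-1.0, 0.2], [0.1, -0.8], [0.3, 0.3], [-0.8, -0.4], [0.9, 0.8], [1.1, -0.2], [0.4, 1.0], [0.0, -0.3], [1.2, 0.4]]
top [ 0.55693863 -0.09204557  0.025     ] [ 2.43846769 64.99746603]
top [ 0.57891291 -0.19711915  0.025     ] [  4.70551349 -42.32535228]
top [ 0.59655472 -0.30752265  0.025     ] [   1.733418   -154.08997897]
scene [ 0.56096085 -0.13014564  0.025     ] [-0.61787557 26.80777378]
scene [ 0.5940559  -0.30222166  0.025     ] [   0.25256795 -148.41973979]
```

```bash
cat >> h.py <<'E'
def rel(p0,e0,p1,e1):
    A=R.from_euler("xyz",e0,degrees=True);B=R.from_euler("xyz",e1,degrees=True)
    return np.r_[(A.inv()*B).as_rotvec(),A.inv().apply(np.array(p1)-p0)*100]
E
python3 - <<'E'
from h import *
print(rel([.176,-.652,.201],[180,0,-164.886],[.565,-.19,.28],[180,0,-79.4]).round(3).tolist())
E
```

```text
[-0.0, 0.0, -1.492, -49.601, 34.459, -7.9]
```

{"method": "play_rows", "body": {"commands": [[[0,0,-0.1,-3.3,2.3,-0.5,8.7],[0,0,-0.2,-6.6,4.6,-1.1,8.7],[0,0,-0.3,-9.9,6.9,-1.6,8.7],[0,0,-0.4,-13.2,9.2,-2.1,8.7],[0,0,-0.5,-16.5,11.5,-2.6,8.7],[0,0,-0.6,-19.8,13.8,-3.2,8.7],[0,0,-0.7,-23.1,16.1,-3.7,8.7],[0,0,-0.8,-26.4,18.4,-4.2,8.7]]]}}

```text
clock: 1.67
tool_pos: [0.3838, -0.4035, 0.2436]
orientation: [-180.0, -0.0, -118.8]
force: [0.7, -0.3, -0.5]
opening: 0.0869
gripper_force: 0.0
```

```bash
python3 - <<'E'
from h import *
from plant import ctrl
o=ctrl.get_obs();print(o["clock"],o["tool_pos"],o["orientation"],o["joint_pos"].round(1))
print(rel(o["tool_pos"],o["orientation"],[.565,-.19,.28],[180,0,-79.4]).round(3).tolist())
E
```

```text
1.6667 [ 0.38380853 -0.4035352   0.24361145] [-1.79953066e+02 -1.26327243e-03 -1.18766507e+02] [-26.3   7.9 -10.6   0.  -71.4  -2.5]
[-0.001, -0.0, -0.687, -27.438, -5.61, -3.635]
```

{"method": "play_rows", "body": {"commands": [[[0,0,-0.09,-3.5,-0.7,-0.5,8.7],[0,0,-0.18,-7,-1.4,-1,8.7],[0,0,-0.27,-10.5,-2.1,-1.4,8.7],[0,0,-0.36,-14,-2.8,-1.9,8.7],[0,0,-0.45,-17.5,-3.5,-2.4,8.7],[0,0,-0.54,-21,-4.2,-2.9,8.7],[0,0,-0.62,-24.5,-4.9,-3.3,8.7],[0,0,-0.687,-27.4,-5.6,-3.6,8.7]]]}}

```text
clock: 2.33
tool_pos: [0.5662, -0.1908, 0.2797]
orientation: [-179.9, -0.0, -79.4]
force: [-0.3, -0.6, -0.2]
opening: 0.0872
gripper_force: 0.0
```

```bash
python3 - <<'E'
from h import *
from plant import ctrl
o=ctrl.get_obs();print(o["clock"],o["tool_pos"],o["orientation"],o["joint_pos"].round(1),o["qvel"].round(1))
p=ctrl.snapshot("wrist");cv2.imwrite("pics/w1.png",p["color"][:,:,::-1])
print(p["camera_matrix"].tolist(),p["k1"],p["hand_eye"])
np.savez("w1.npz",pos=o["tool_pos"],e=o["orientation"],K=p["camera_matrix"],k1=p["k1"],H=p["hand_eye"])
print([(d["bbox"],d["conf"]) for d in ctrl.find_in(p,"pin")])
E
```

```text
2.3333 [ 0.56618015 -0.1908024   0.27967707] [-1.79939465e+02 -1.18072689e-02 -7.93955244e+01] [  0.1  10.9  -2.3   0.  -76.7  10.5] [26.6 13.  20.2  0.2 -7.6 18.4]
[[286.2785082515659, 0.0, 321.67454224355583], [0.0, 286.2785082515659, 196.44818756151426], [0.0, 0.0, 1.0]] -0.0291965298736996 [[-3.63658650e-04 -9.61394611e-01 -2.75173164e-01  7.53331830e-02]
 [ 9.99999933e-01 -3.63153682e-04 -5.27836086e-05 -1.94858073e-04]
 [-4.91842710e-05 -2.75173165e-01  9.61394678e-01 -1.84744817e-01]
 [ 0.00000000e+00  0.00000000e+00  0.00000000e+00  1.00000000e+00]]
[([306.6, 92.2, 17.7, 147.7], 0.62)]
```

View pics/w1.png

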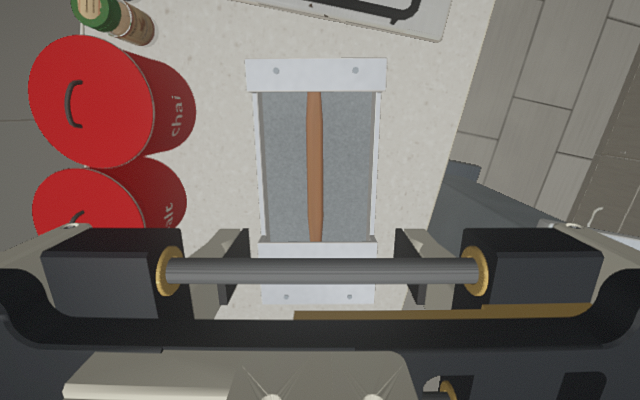

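The wrist view shows the box squarely aligned: short-cover edge at row 92 (columns 247–387), long edge at row 241, and the pin from (314,92) to (316,241).

```bash
cat >> h.py <<'E'
def whit(px,d,z):
    M=R.from_euler("xyz",d["e"],degrees=True).as_matrix();H=d["H"]
    K=d["K"];o,v=rayc(px,K[0,0],K[0,2],K[1,2],float(d["k1"]),d["pos"]+M@H[:3,3],M@H[:3,:3]); return o+v*(z-o[2])/v[2]
E
python3 - <<'E'
from h import *
d=np.load("w1.npz")
for n,px,z in(("So+",(246,58),.074),("So-",(387,57),.074),("Si+",(247,92),.074),("Si-",(387,91),.074),("Li+",(258,241),.074),("Li-",(376,241),.074),("pinR",(314.5,92),.025),("pinM",(314.5,150),.025),("pinL",(316,240),.025)):
    print(n,whit(px,d,z).round(4))
def f(n,px,z): return hit(np.array(px)/4+[300,120],n,z)
for px in((238,168),(297,440),(558,104),(632,373)): print("top",f("top",px,.074).round(4))
E
```

```text
So+ [ 0.6866 -0.3153  0.074 ]
So- [ 0.5128 -0.3489  0.074 ]
Si+ [ 0.6805 -0.2752  0.074 ]
Si- [ 0.5031 -0.3095  0.074 ]
Li+ [ 0.6404 -0.0697  0.074 ]
Li- [ 0.4679 -0.1021  0.074 ]
pinR [ 0.5966 -0.2942  0.025 ]
pinM [ 0.5817 -0.2117  0.025 ]
pinL [ 0.5528 -0.0651  0.025 ]
top [ 0.6361 -0.0693  0.074 ]
top [ 0.4642 -0.1     0.074 ]
top [ 0.6768 -0.2755  0.074 ]
top [ 0.5027 -0.3101  0.074 ]
```

```bash
python3 - <<'E'
from h import *
o=np.array([.5654,-.1556,0]);a=np.radians(10.7);ex=np.array([np.cos(a),np.sin(a),0]);ey=np.array([-np.sin(a),np.cos(a),0])
for s in(-.145,-.15,-.155,-.16,-.168):
    t=np.linspace(0,6.28,40)[:,None]
    P=o+ex*(.0045+.009*np.cos(t))+ey*s+np.array([0,0,1])*(.025+.009*np.sin(t))
    q=(proj(P,"scene")-[280,130])*4
    print(s,q.mean(0).round(),q.min(0).round(),q.max(0).round())
# image extents of reddish pixels
im=cv2.imread("pics/scene0.png").astype(int)[130:270,280:430]
m=(im[:,:,2]-im[:,:,0]>50)&(np.arange(140)[:,None]>40);m[:, :60]=0
ys,xs=np.nonzero(m);print(xs.max()*4+4,ys.min()*4, [(x*4,ys[xs==x].min()*4,ys[xs==x].max()*4) for x in range(105,120) if (xs==x).any()])
E
```

```text
-0.145 [453. 188.] [445. 178.] [461. 198.]
-0.15 [457. 185.] [449. 176.] [465. 195.]
-0.155 [461. 183.] [453. 173.] [469. 193.]
-0.16 [465. 180.] [457. 171.] [474. 190.]
-0.168 [472. 176.] [464. 167.] [480. 186.]
464 176 [(420, np.int64(196), np.int64(224)), (424, np.int64(192), np.int64(220)), (428, np.int64(192), np.int64(216)), (432, np.int64(188), np.int64(212)), (436, np.int64(188), np.int64(212)), (440, np.int64(184), np.int64(208)), (444, np.int64(184), np.int64(204)), (448, np.int64(180), np.int64(200)), (452, np.int64(176), np.int64(200)), (456, np.int64(176), np.int64(196)), (460, np.int64(180), np.int64(192))]
```

```bash
python3 - <<'E'
from h import *
from plant import ctrl
o=ctrl.get_obs();print(o["clock"],o["tool_pos"],o["orientation"])
print(rel(o["tool_pos"],o["orientation"],[.578,-.195,.016],[180,0,-79.3]).round(3).tolist())
E
```

```text
2.4333 [ 0.56753332 -0.18984908  0.27891902] [-1.79958717e+02  2.90594470e-04 -7.93314705e+01]
[-0.001, 0.0, -0.001, 0.7, -0.914, 26.293]
```

{"method": "play_rows", "body": {"commands": [[[0,0,0,0.3,-0.4,2.5,8.7],[0,0,0,0.7,-0.9,5.5,8.7],[0,0,0,0.7,-0.9,8.5,8.7],[0,0,0,0.7,-0.9,11.5,8.7],[0,0,0,0.7,-0.9,14.5,8.7],[0,0,0,0.7,-0.9,16.5,8.7],[0,0,0,0.7,-0.9,17.5,8.7],[0,0,0,0.7,-0.9,17.5,8.7]]]}}

```text
clock: 3.1
tool_pos: [0.5733, -0.1982, 0.1017]
orientation: [179.8, 0.1, -79.7]
force: [-0.2, 0.3, 1.0]
opening: 0.087
gripper_force: 0.0
```

```bash
python3 - <<'E'
from h import *
from plant import ctrl
o=ctrl.get_obs();print(o["clock"],o["tool_pos"],o["orientation"])
print(rel(o["tool_pos"],o["orientation"],[.578,-.195,.016],[180,0,-79.3]).round(3).tolist())
p=ctrl.snapshot("wrist");cv2.imwrite("pics/w2.png",p["color"][:,:,::-1])
d=dict(pos=o["tool_pos"],e=o["orientation"],K=p["camera_matrix"],k1=p["k1"],H=p["hand_eye"]);np.savez("w2.npz",**d)
E
```

```text
3.1 [ 0.57326894 -0.19824761  0.10165435] [ 1.79766325e+02  6.42945126e-02 -7.97377553e+01]
[0.004, 0.001, -0.008, -0.226, -0.558, 8.563]
```

View pics/w2.png

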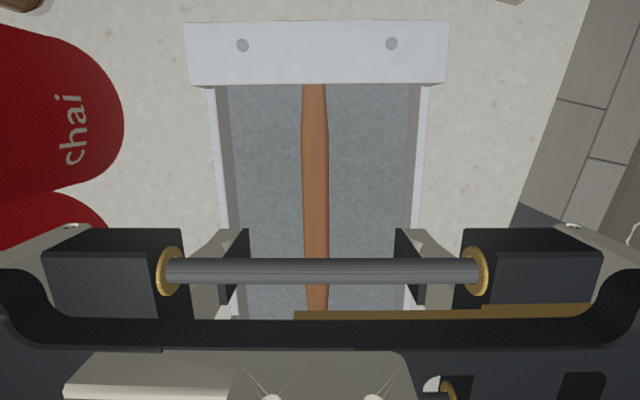

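The close view shows the pin centred at column about 315 between the open fingers, with the short edge at row 84 (columns 187–446). Next I'll check heights and the pin from this pose.

```bash
python3 - <<'E'
from h import *
d=np.load("w2.npz");e=np.load("w1.npz")
for z in(.064,.074,.084):
    A=whit((187,84),d,z);B=whit((446,83),d,z);print(z,A.round(4),B.round(4),"width",np.linalg.norm(A-B).round(4),"w1 mid",((whit((247,92),e,z)+whit((387,91),e,z))/2).round(4),"w2 mid",((A+B)/2).round(4))
for px in((314.5,90),(315.5,200),(316,245)): print(whit(px,d,.025).round(4))
for z in(.015,.025,.035): print("pin width@",z,np.linalg.norm(whit((302,200),d,z)-whit((329,200),d,z)).round(4))
E
```

```text
0.064 [ 0.6877 -0.2766  0.064 ] [ 0.501 -0.311  0.064] width 0.1898 w1 mid [ 0.5921 -0.293   0.064 ] w2 mid [ 0.5944 -0.2938  0.064 ]
0.074 [ 0.6832 -0.2764  0.074 ] [ 0.5049 -0.3093  0.074 ] width 0.1812 w1 mid [ 0.5918 -0.2923  0.074 ] w2 mid [ 0.5941 -0.2928  0.074 ]
0.084 [ 0.6787 -0.2762  0.084 ] [ 0.5088 -0.3075  0.084 ] width 0.1727 w1 mid [ 0.5915 -0.2916  0.084 ] w2 mid [ 0.5938 -0.2919  0.084 ]
[ 0.5963 -0.2915  0.025 ]
[ 0.5784 -0.1942  0.025 ]
[ 0.5699 -0.148   0.025 ]
pin width@ 0.015 0.0267
pin width@ 0.025 0.0257
pin width@ 0.035 0.0247
```

{"method": "play_rows", "body": {"commands": [[[0,0,0,-0.1,-0.2,1.5,8.7],[0,0,0,-0.2,-0.5,3.5,8.7],[0,0,0,-0.2,-0.5,5.5,8.7],[0,0,0,-0.2,-0.5,7,8.7],[0,0,0,-0.2,-0.5,7.8,8.7],[0,0,0,-0.2,-0.5,8.1,8.7],[0,0,0,-0.2,-0.5,8.1,8.7],[0,0,0,-0.2,-0.5,8.1,8.7]]]}}

```text
clock: 3.82
tool_pos: [0.5806, -0.1954, 0.0244]
orientation: [-179.9, -0.0, -79.7]
force: [-0.0, -0.0, 0.0]
opening: 0.0869
gripper_force: 0.0
```

{"method": "play_rows", "body": {"commands": [[[0,0,-0.003,0,0.1,0.4,8.7],[0,0,-0.006,0,0.2,0.8,8.7],[0,0,-0.006,0,0.2,0.8,8.7],[0,0,-0.006,0,0.2,0.8,8.7],[0,0,-0.006,0,0.2,0.8,6],[0,0,-0.006,0,0.2,0.8,4],[0,0,-0.006,0,0.2,0.8,3.4],[0,0,-0.006,0,0.2,0.8,3]]]}}

```text
clock: 4.48
tool_pos: [0.5777, -0.1956, 0.0151]
orientation: [-180.0, -0.0, -79.3]
force: [0.1, -0.3, -0.0]
opening: 0.0658
gripper_force: 0.0
```

{"method": "play_rows", "body": {"commands": [[[0,0,0,0,0,0,3],[0,0,0,0,0,0,3],[0,0,0,0,0,0,3],[0,0,0,0,0,0,2.8],[0,0,0,0,0,0,2],[0,0,0,0,0,0,1],[0,0,0,0,0,0,0.5],[0,0,0,0,0,0,0.5]]]}}

```text
clock: 5.15
tool_pos: [0.5776, -0.1956, 0.0149]
orientation: [180.0, 0.0, -79.3]
force: [-0.2, 0.4, -0.9]
opening: 0.0126
gripper_force: 0.0
```

The opening is below the pin's thickness, so the pin isn't between the pads. I'll look before moving.

```bash
python3 - <<'E'
from h import *
from plant import ctrl
o=ctrl.get_obs();print(o["clock"],o["tool_pos"],o["orientation"],o["opening"],o["gripper_force"],o["force"],o["joint_pos"])
p=ctrl.snapshot("wrist")["color"][:,:,::-1];q=ctrl.snapshot("scene")["color"][110:290,270:470,::-1]
q=cv2.resize(q,(444,400),interpolation=2)
cv2.imwrite("pics/w3.png",cv2.resize(np.hstack([p[:,100:540],q]),(790,357)))
E
```

```text
5.15 [ 0.57756142 -0.19557011  0.01494682] [ 1.79997351e+02  3.68436835e-04 -7.93402428e+01] 0.012620495801748162 0.0 [-0.20177673  0.3845109  -0.89800799] [-3.73495088e-01  2.45991816e+01 -2.02956930e+01  2.05203070e-04
 -4.51077962e+01  1.10331075e+01]
```

View pics/w3.png

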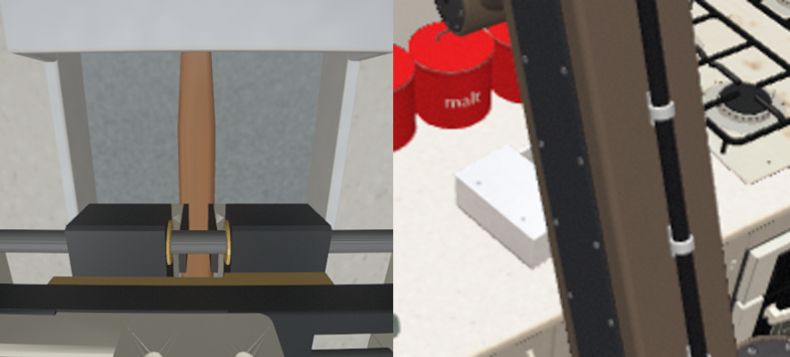

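The picture shows the fingers either side of the pin, still closing. I'll hold and read again.

{"method": "play_rows", "body": {"commands": [[[0,0,0,0,0,0,0.5],[0,0,0,0,0,0,0.5],[0,0,0,0,0,0,0.5]]]}}

```text
clock: 5.5
tool_pos: [0.5775, -0.1956, 0.0149]
orientation: [180.0, 0.0, -79.3]
force: [0.2, 0.1, 0.3]
opening: 0.0048
gripper_force: 0.0
```

```bash
python3 - <<'E'
from h import *
from plant import ctrl
p=ctrl.snapshot("wrist")["color"][:,:,::-1];t=ctrl.snapshot("top")["color"][110:260,290:490,::-1]
print([(d["bbox"],d["conf"]) for d in ctrl.find_in(ctrl.snapshot("wrist"),"pin")])
cv2.imwrite("pics/w4.png",np.hstack([cv2.resize(p[60:320,220:420],(400,520),interpolation=2),cv2.resize(t,(390,520*1),interpolation=2)]))
E
```

```text
[([297.8, 57.2, 43.6, 249.5], 0.7)]
```

View pics/w4.png

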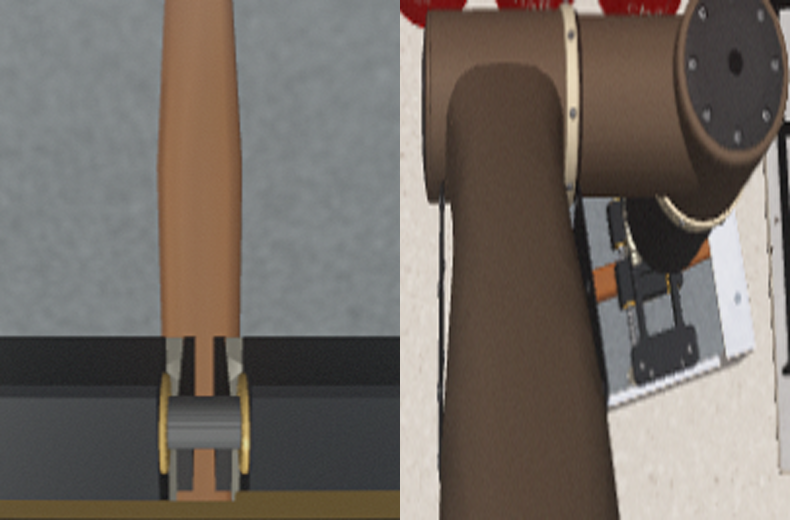

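The pads are visibly shut over the top of the pin, so the real fingertips sit about 25 mm short of the nominal TCP. In w1 the pad corners also fit a depth of z ≈ -25 mm. I'll reopen and descend carefully, watching the force.

{"method": "play_rows", "body": {"commands": [[[0,0,0,0,0,0,8.7],[0,0,0,0,0,0,8.7],[0,0,0,0,0,0,8.7],[0,0,0,0,0,0,8.7],[0,0,0,0,0,0,8.7],[0,0,0,0,0,0.1,8.7],[0,0,0,0,0,0.2,8.7],[0,0,0,0,0,0.3,8.7]]]}}

```text
clock: 6.37
tool_pos: [0.5775, -0.1956, 0.0118]
orientation: [180.0, 0.0, -79.3]
force: [-0.1, 0.3, -0.3]
opening: 0.0528
gripper_force: 0.0
```

{"method": "play_rows", "body": {"commands": [[[0,0,0,0,0,0.1,8.7],[0,0,0,0,0,0.15,8.7],[0,0,0,0,0,0.15,8.7]]]}}

```text
clock: 6.62
tool_pos: [0.5774, -0.1956, 0.0102]
orientation: [180.0, 0.0, -79.3]
force: [-0.2, -0.5, 0.0]
opening: 0.0729
gripper_force: 0.0
```

{"method": "play_rows", "body": {"commands": [[[0,0,0,0,0,0.2,8.7],[0,0,0,0,0,0.4,8.7],[0,0,0,0,0,0.6,8.7],[0,0,0,0,0,0.8,8.7],[0,0,0,0,0,0.9,8.7],[0,0,0,0,0,0.9,8.7]]]}}

```text
clock: 7.12
tool_pos: [0.5773, -0.1956, 0.0011]
orientation: [180.0, 0.0, -79.3]
force: [-0.6, 0.3, -0.6]
opening: 0.0873
gripper_force: 0.0
```

```bash
python3 - <<'E'
from h import *
from plant import ctrl
o=ctrl.get_obs();print(o["clock"],o["tool_pos"],o["orientation"],o["force"],o["opening"])
p=ctrl.snapshot("wrist")["color"][:,:,::-1]
cv2.imwrite("pics/w5.png",cv2.resize(p[20:330,140:500],(720,600),interpolation=2)[:, :])
E
```

```text
7.1167 [ 0.57731836 -0.19558701  0.0010585 ] [ 1.79966032e+02  8.49091986e-03 -7.93442885e+01] [-0.61557376  0.34399899 -0.55246475] 0.08734153007972961
```

View pics/w5.png

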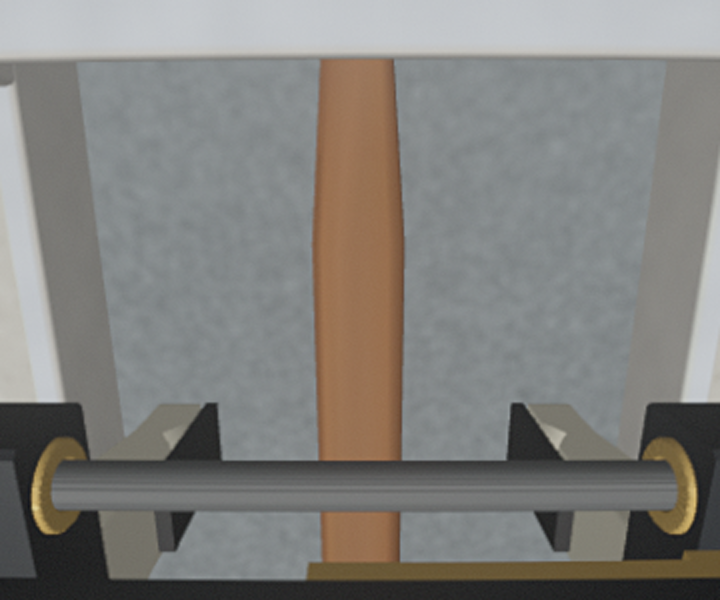

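The pads straddle the pin (columns 218 and 510, pin 315–403), with no contact even at TCP z = 1 mm. I'll go down a little more in small steps.

{"method": "play_rows", "body": {"commands": [[[0,0,0,0,0,0.15,8.7],[0,0,0,0,0,0.3,8.7],[0,0,0,0,0,0.45,8.7],[0,0,0,0,0,0.6,8.7],[0,0,0,0,0,0.6,8.7]]]}}

```text
clock: 7.58
tool_pos: [0.5774, -0.1956, -0.0049]
orientation: [180.0, 0.0, -79.3]
force: [-0.1, 0.3, 0.3]
opening: 0.0871
gripper_force: 0.0
```

{"method": "play_rows", "body": {"commands": [[[0,0,0,0,0,0.1,8.7],[0,0,0,0,0,0.2,8.7],[0,0,0,0,0,0.2,8.7]]]}}

```text
clock: 7.83
tool_pos: [0.5775, -0.1956, -0.0067]
orientation: [180.0, 0.0, -79.3]
force: [-0.1, -0.4, 0.4]
opening: 0.0868
gripper_force: 0.0
```

{"method": "play_rows", "body": {"commands": [[[0,0,0,0,0,0.1,8.7],[0,0,0,0,0,0.2,8.7],[0,0,0,0,0,0.2,8.7],[0,0,0,0,0,0.2,6],[0,0,0,0,0,0.2,4],[0,0,0,0,0,0.2,3],[0,0,0,0,0,0.2,2],[0,0,0,0,0,0.2,1.5]]]}}

```text
clock: 8.5
tool_pos: [0.5776, -0.1956, -0.0085]
orientation: [-180.0, -0.0, -79.3]
force: [0.0, -0.2, 1.4]
opening: 0.0591
gripper_force: 0.0
```

{"method": "play_rows", "body": {"commands": [[[0,0,0,0,0,0,1.5],[0,0,0,0,0,0,1.5],[0,0,0,0,0,0,1.5],[0,0,0,0,0,0,1],[0,0,0,0,0,0,1],[0,0,0,0,0,0,1],[0,0,0,0,0,0,1],[0,0,0,0,0,0,1]]]}}

```text
clock: 9.17
tool_pos: [0.5777, -0.1956, -0.0085]
orientation: [-180.0, -0.0, -79.3]
force: [-0.1, -0.4, 0.3]
opening: 0.0252
gripper_force: 30.0
```

Gripped at 25 mm with 30 N. I'll lift 3 mm and push it 35 mm under the long cover.

{"method": "play_rows", "body": {"commands": [[[0,0,0,0,0,-0.15,1],[0,0,0,0,0,-0.3,1],[0,0,0,-0.3,0,-0.3,1],[0,0,0,-0.8,0,-0.3,1],[0,0,0,-1.3,0,-0.3,1],[0,0,0,-1.8,0,-0.3,1],[0,0,0,-2.3,0,-0.3,1],[0,0,0,-2.8,0,-0.3,1]]]}}

```text
clock: 9.83
tool_pos: [0.5722, -0.1674, -0.0055]
orientation: [180.0, 0.0, -79.3]
force: [0.5, -0.2, -0.7]
opening: 0.0249
gripper_force: 30.0
```

{"method": "play_rows", "body": {"commands": [[[0,0,0,-0.4,0,0,1],[0,0,0,-0.7,0,0,1],[0,0,0,-0.7,0,0,1],[0,0,0,-0.7,0,0,1]]]}}

```text
clock: 10.17
tool_pos: [0.5712, -0.161, -0.0055]
orientation: [-180.0, -0.0, -79.3]
force: [0.4, -0.2, -1.9]
opening: 0.0255
gripper_force: 30.0
```

```bash
python3 - <<'E'
from h import *
from plant import ctrl
o=ctrl.get_obs();print(o["clock"],o["tool_pos"],o["orientation"],o["force"],o["opening"],o["gripper_force"])
p=ctrl.snapshot("wrist");d=dict(pos=o["tool_pos"],e=o["orientation"],K=p["camera_matrix"],k1=p["k1"],H=p["hand_eye"])
cv2.imwrite("pics/w6.png",p["color"][:330,120:520,::-1])
M=R.from_euler("xyz",o["orientation"],degrees=True)
print("tip",o["tool_pos"]-M.apply([0,0,.025]))
E
```

```text
10.1667 [ 0.57116045 -0.1609744  -0.00547792] [-1.79994768e+02 -1.79336772e-03 -7.93161318e+01] [ 0.38496607 -0.19064877 -1.92004514] 0.025523176311836822 29.999839905649424
tip [ 0.57115807 -0.16097406  0.01952208]
```

View pics/w6.png

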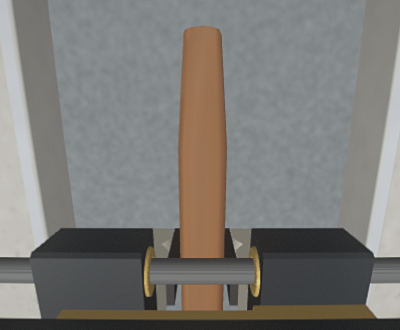

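The pin's right end is now free, at row about 28 and column about 322 of the wrist picture. I'll work out where it lies and the tilt moves.

```bash
cat >> h.py <<'E'
O=np.array([.5660,-.1560,0]);BR=R.from_euler("z",10.7,degrees=True)
def box(w): return BR.inv().apply(np.array(w)-O)*1000
E
python3 - <<'E'
from h import *
from plant import ctrl
o=ctrl.get_obs();p=ctrl.snapshot("wrist")
d=dict(pos=o["tool_pos"],e=o["orientation"],K=p["camera_matrix"],k1=p["k1"],H=p["hand_eye"])
for z in(.028,.037): print(box(whit((322,28),d,z)).round(1))
g=box(o["tool_pos"]);print("tcp box",g.round(1))
# plan: pin frame; grasp axial s from left end; TCP z offset below axis
tcp=o["tool_pos"];E0=o["orientation"];A=R.from_euler("xyz",E0,degrees=True)
gy,gz=g[1],28.;dz=g[2]-gz   # axis at gz, tcp dz below
re=box(whit((322,28),d,.037))[1];L=re+260-72;print("right",re,"L",L)
def pose(th,zc,pull):
    t=np.radians(th);ax=np.array([0,-np.cos(t),np.sin(t)])
    c=np.array([g[0],72,zc])+ax*(72-gy+pull)   # axis point at grasp
    q=R.from_euler("x",-th,degrees=True)       # box frame
    Pb=c+q.apply([0,0,dz])
    return O+BR.apply(Pb/1000),BR*q*BR.inv()*A
def row(P,Q): return np.r_[(A.inv()*Q).as_rotvec(),A.inv().apply(P-tcp)*100].round(3)
for k in range(1,9): print(row(*pose(20*k/8,28+(47-28)*k/8,0)).tolist())
A0=A
P,Q=pose(20,47,0);A=Q;tcp=P;print("euler",Q.as_euler("xyz",degrees=True),P)
for pull in(40,80,95): print("pull",pull,row(*pose(20,47,pull)).tolist(),pose(20,47,pull)[0])
E
```

```text
[   4.1 -121.2   28. ]
[   4.1 -118.8   37. ]
tcp box [ 4.1 -6.  -5.5]
right -118.83921113975768 L 69.16078886024232
[0.0, 0.044, -0.0, 0.139, -0.0, -0.581]
[0.0, 0.087, -0.0, 0.262, -0.0, -1.168]
[0.0, 0.131, -0.0, 0.371, -0.0, -1.76]
[0.0, 0.175, -0.0, 0.463, -0.0, -2.356]
[0.0, 0.218, -0.0, 0.54, -0.0, -2.956]
[0.0, 0.262, -0.0, 0.601, -0.001, -3.559]
[0.0, 0.305, -0.0, 0.647, -0.001, -4.164]
[0.0, 0.349, -0.0, 0.676, -0.001, -4.771]
euler [-179.98461005  -20.00099967  -79.33676977] [ 0.57240883 -0.16780055  0.04219848]
pull 40 [0.0, 0.349, -0.0, 4.0, -0.002, 0.0] [ 0.57938761 -0.20473471  0.05587929]
pull 80 [0.0, 0.349, -0.0, 8.0, -0.005, 0.0] [ 0.5863664  -0.24166887  0.06956009]
pull 95 [0.0, 0.349, -0.0, 9.5, -0.006, 0.0] [ 0.58898344 -0.25551918  0.07469039]
```

{"method": "play_rows", "body": {"commands": [[[0,0.039,0,0.125,0,-0.56,1],[0,0.078,0,0.24,0,-1.13,1],[0,0.118,0,0.345,0,-1.7,1],[0,0.157,0,0.435,0,-2.28,1],[0,0.196,0,0.51,0,-2.86,1],[0,0.235,0,0.57,0,-3.45,1],[0,0.275,0,0.62,0,-4.03,1],[0,0.314,0,0.65,0,-4.62,1]]]}}

```text
clock: 10.93
tool_pos: [0.5724, -0.1676, 0.0411]
orientation: [-180.0, -18.1, -79.4]
force: [0.6, -0.9, -2.3]
opening: 0.0251
gripper_force: 30.0
```

{"method": "play_rows", "body": {"commands": [[[0,0,0,0,0,0,1],[0,0,0,0,0,0,1]]]}}

```text
clock: 11.1
tool_pos: [0.5721, -0.1674, 0.0407]
orientation: [180.0, -18.0, -79.3]
force: [-0.4, 0.9, -2.1]
opening: 0.0254
gripper_force: 30.0
```

```bash
python3 - <<'E'
from h import *
from plant import ctrl
o=ctrl.get_obs();print(o["clock"],o["tool_pos"],box(o["tool_pos"]),o["orientation"],o["force"],o["opening"],o["joint_pos"].round(1))
p=ctrl.snapshot("wrist");q=ctrl.snapshot("scene")
cv2.imwrite("pics/w7.png",np.hstack([p["color"][:330,120:520,::-1],cv2.resize(q["color"][120:255,280:430,::-1],(390,330))]))
E
```

```text
11.1 [ 0.57210027 -0.16741382  0.04067507] [  3.87503877 -12.34798435  40.67507129] [179.99192752 -17.95084478 -79.2943295 ] [-0.4130067   0.93334803 -2.06526915] 0.02536821770355618 [ 12.6  19.2 -39.1  31.2 -36.5 -28. ]
```

View pics/w7.png

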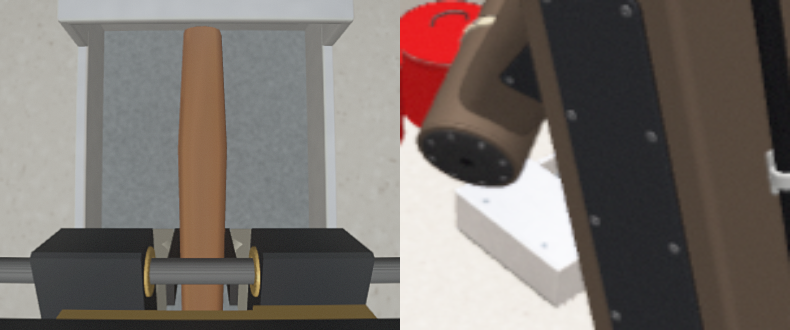

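The pin is tilted 18° and hasn't slipped in the grip (end still at row 27), with only its weight on the wrist. Now I'll draw it out along its axis.

{"method": "play_rows", "body": {"commands": [[[0,0,0,0.5,0,0,1],[0,0,0,1.5,0,0,1],[0,0,0,2.8,0,0,1],[0,0,0,4.2,0,0,1],[0,0,0,5.6,0,0,1],[0,0,0,7,0,0,1],[0,0,0,8.4,0,0,1],[0,0,0,9.6,0,0,1]]]}}

```text
clock: 11.87
tool_pos: [0.5892, -0.2592, 0.0707]
orientation: [-180.0, -18.0, -79.4]
force: [0.2, 0.6, -2.0]
opening: 0.0249
gripper_force: 30.0
```

{"method": "play_rows", "body": {"commands": [[[0,0,0,0.2,0,-0.4,1],[0,0,0,0.6,0,-1.4,1],[0,0,0,1,0,-2.8,1],[0,0,0,1.4,0,-4.2,1],[0,0,0,1.8,0,-5.6,1],[0,0,0,2.2,0,-7,1],[0,0,0,2.6,0,-8.2,1],[0,0,0,2.8,0,-9,1]]]}}

```text
clock: 12.53
tool_pos: [0.5894, -0.2564, 0.1662]
orientation: [-179.9, -18.0, -79.4]
force: [0.1, 0.3, -1.4]
opening: 0.0251
gripper_force: 30.0
```

```bash
python3 - <<'E'
from h import *
from plant import ctrl
o=ctrl.get_obs();b=box(o["tool_pos"]);print(o["clock"],o["tool_pos"],b,o["orientation"],o["force"],o["opening"],o["joint_pos"].round(1))
# final: level, pin middle over box y -10; middle is +~19 from grasp
T=O+BR.apply(np.array([4,-30,185])/1000)
print(rel(o["tool_pos"],o["orientation"],T,[180,0,-79.3]).round(3).tolist(),T)
E
```

```text
12.5333 [ 0.58937679 -0.25641549  0.16619176] [   4.32653181 -103.00983946  166.19175987] [-179.90184559  -17.98241935  -79.38821062] [ 0.11512173  0.27516213 -1.40660291] 0.025087875331271915 [  4.3  14.  -24.8  23.1 -51.3  -8.3]
[-0.001, -0.314, -0.001, -6.364, 0.037, -4.043] [ 0.57550045 -0.18473572  0.185     ]
```

{"method": "play_rows", "body": {"commands": [[[0,-0.03,0,-0.4,0,-0.4,1],[0,-0.08,0,-1.2,0,-1,1],[0,-0.13,0,-2.2,0,-1.6,1],[0,-0.18,0,-3.2,0,-2.2,1],[0,-0.23,0,-4.3,0,-2.8,1],[0,-0.27,0,-5.3,0,-3.4,1],[0,-0.3,0,-6,0,-3.8,1],[0,-0.314,0,-6.4,0,-4,1]]]}}

```text
clock: 13.2
tool_pos: [0.5756, -0.184, 0.1832]
orientation: [-180.0, 0.1, -79.4]
force: [0.4, -0.6, -1.0]
opening: 0.0252
gripper_force: 30.0
```

{"method": "play_rows", "body": {"commands": [[[0,0,0,0,0,0,1],[0,0,0,0,0,0,1],[0,0,0,0,0,0,1],[0,0,0,0,0,0,1],[0,0,0,0,0,0,1],[0,0,0,0,0,0,1]]]}}

```text
clock: 13.7
tool_pos: [0.5753, -0.1841, 0.1827]
orientation: [180.0, -0.0, -79.3]
force: [-0.1, 0.3, -2.1]
opening: 0.0254
gripper_force: 30.0
```

```bash
python3 - <<'E'
from h import *
from plant import ctrl
o=ctrl.get_obs();print(o["clock"],box(o["tool_pos"]),o["orientation"],o["force"],o["opening"],o["gripper_force"],abs(o["qvel"]).max())
p=ctrl.snapshot("wrist");q=ctrl.snapshot("top")
cv2.imwrite("pics/w8.png",np.hstack([p["color"][:330,120:520,::-1],cv2.resize(q["color"][100:265,290:490,::-1],(400,330))]))
E
```

```text
13.7 [  3.91455399 -29.38719207 182.69599259] [ 1.79982322e+02 -9.58608762e-03 -7.93308738e+01] [-0.08914515  0.26986507 -2.05307274] 0.025423235687857905 29.99977195635438 0.1878723564545289
```

View pics/w8.png

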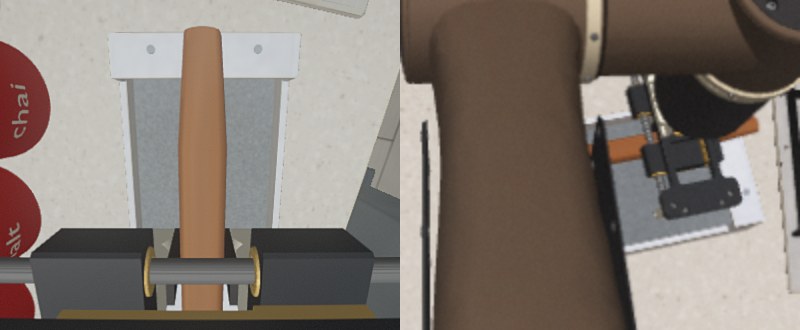

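The pin is held level above the box, with its end still at row 27, so it hasn't slipped. It is still and has about 125 mm of air under it.

```bash
python3 -c "
from plant import ctrl
print(ctrl.close_job())"
```

```text
the job is handed in; nothing more can be done
None
```

The rolling pin is out of the box and the job is handed in at about 14 s: the gripper holds it level and still over the box, about 125 mm above the covers, and the mug, jar and apple were never approached.

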